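# Pack the wedge-shaped spice caddies head to tail

### The job

The shallow steel tray already holds two of the wedge-shaped wooden spice caddies; put the other two wedge-shaped caddies from the worktop into its empty half, so that all four lie side by side alternately head to tail, upright and flat on the tray floor inside the rim. Keep the caddies upright all the time, and leave the straight-sided caddy where it is.

Things in the scene. Friction and masses are not known exactly. Their poses are not given: they have to be found in the camera images.
- tray: Fixed steel tray, inside 116 (x) x 164 mm (y), walls 4 mm thick, 22 mm high, floor 4 mm thick. Origin: centre of underside. Two fixed wedge caddies fill its -y part up to tray y = -11 mm. Free: y -11 to +82. Beside them goes a wedge with origin at tray x 0, y 14 mm, narrow end to tray +x; by the far wall one with origin at x 0, y 57 mm, narrow end to -x. Either loose wedge suits either place.
- wedge_a: Loose wooden wedge caddy, 160 g, 40 mm high. From above a right trapezium, x -50 (wide end, 52 mm) to +50 (narrow end, 16 mm): straight side at y = -17, slanted side from y = +35 (wide end) to -1 mm (narrow end). Origin on the underside, z up. Pinch the dark grip block on its lid along x: 16 (x) x 24 mm (y), z 40 to 68, centred at x = -8, y = 0 (over the centre of mass).
- wedge_b: The second loose wedge caddy: the same shape, size, grip, origin and axes as wedge_a.
- nose_a (a point): Top of wedge_a's narrow end, at the middle of its width: x = +50, y = -9, z = 40 mm in wedge_a's frame.
- nose_b (a point): Top of wedge_b's narrow end, likewise.
- straight_box: Bystander to be left alone: a loose straight-sided (rectangular) caddy of the same woods, 100 (x) x 34 (y) x 40 mm high, with the same grip on top at its middle. Origin: centre of its underside.
Things that resemble listed ones, but are neither listed nor needed, are in the scene too. What is shaped like the wedge_a but green is not meant.

How it is judged:
At the end, for the whole second after the job is handed in: Both loose wedges rest released and flat on the tray floor (raised < 10 mm, tilt < 6 deg, within 15 deg of the tray's x), each within 18 mm of its place: tray y +14.5 mm with its narrow end to +x, tray y +56.5 mm with its narrow end to -x, x 0 (z of each of wedge_a, wedge_b in the frame of tray below 0.01 m and angle between each of wedge_a, wedge_b's own z axis and vertical below 0.1 rad and angle between the x axis of each of wedge_a, wedge_b and the x axis of tray, either way round below 0.26 rad and linear speed of each of wedge_a, wedge_b below 0.02 m/s and ((x of wedge_a in the frame of tray between -0.018 and 0.018 m and y of wedge_a in the frame of tray between -0.0035 and 0.0325 m and x of nose_a in the frame of tray above 0.025 m and x of wedge_b in the frame of tray between -0.018 and 0.018 m and y of wedge_b in the frame of tray between 0.0385 and 0.0745 m and x of nose_b in the frame of tray below -0.025 m) or (x of wedge_b in the frame of tray between -0.018 and 0.018 m and y of wedge_b in the frame of tray between -0.0035 and 0.0325 m and x of nose_b in the frame of tray above 0.025 m and x of wedge_a in the frame of tray between -0.018 and 0.018 m and y of wedge_a in the frame of tray between 0.0385 and 0.0745 m and x of nose_a in the frame of tray below -0.025 m))); the robot touches nothing.
It fails at once if the straight-sided caddy is moved more than 25 mm (distance of straight_box from where it was at the start of the episode above 0.025 m).
It fails at once if a wedge caddy is tipped by more than about 35 degrees (angle between any of wedge_a, wedge_b's own z axis and vertical above 0.6 rad).
It also fails if it takes over 53 s, if anything falls off the work surface, if the arm or the gripper's body presses on something with over 40 N, if the wrist force passes 120 N, or if a joint passes its speed limit or range.

### The arm

A 6-joint arm with a two-finger parallel gripper is mounted at the origin on the work surface. World frame = base frame: x ahead of the robot, y to its left, z up, the work surface at z = 0. Lengths are in m, angles in rad, forces in N, time in s.
With the tool pointing down it reaches from about 0.35 to 0.85 m from the base axis. Payload 8.1 kg.
Tool frame: the origin (TCP) lies at the very end of the fingers, on their centre line; the grasp point (between the pads) lies behind it (ctrl.tcp_to_grasp is the z of the grasp point in the tool frame, in m); z points along the fingers, y is the direction in which the jaws open and shut (so a half turn about z gives the same grasp; the last joint's range is limited). The gripper opens to 93 mm and grips with 3 to 60 N. Pads are 15 mm wide; open, the fingers measure 128 mm over their backs; the gripper's body (75 mm by 188 mm) begins 65 mm behind the grasp point.
Start: joints at [-1.247, 0.13, 1.488, -0, 1.523, -0.085], TCP at [0.239, -0.551, 0.219] pointing down, gripper open.
Joint ranges: [-2.96, 2.96], [-0.89, 2.26], [0.02, 2.5], [-1.34, 4.48], [0, 2.73], [-2.66, 2.66]. Speed limits (rad/s): [2.39, 2.39, 2.79, 3.14, 3.14, 3.14].

### API

Orientations are given as a rotation vector (axis times angle).
In Python, from bench import readout, vision, ticket, ctrl gives the robot as it stands. The module is installed in compiled form; this text tells all that it offers.
- The arm moves only by the tool carry_out, never from a script. Its argument "deltas" is a list that holds one entry, the list of rows, each a list of 5 numbers: the shift along the world's x, y, z in m, then the turn about the world's z in degrees, then the finger opening in m, from 0 to 0.093. In form: [[[tx, ty, tz, roll, fingers], ...]]. A call has 1 to 12 rows; each row shifts and turns the commanded pose from where the row before left it; what a row does not reach is not made up. A row lasts 1/8 s, in which the tool goes at most 62.5 mm and 10.7 degrees, less where a joint would pass 70% of its speed; a pose out of reach is approached as far as the arm can. A call with a gripper value outside its range is refused whole. The fingers move at their own pace and stop on an object; the grip force is fixed at half the most. Time passes only in rows, so rows that do not move let the fingers close. It gives the time, the measured TCP pose, the force and the opening at its end, in the units of the state.
- readout.sense(): the state, without advancing time (a new reading comes with each control period).
- vision.camera(name): name is "scene" or "top"; returns (picture, depth): 420x560x3 uint8, red, green, blue; 420x560 float32, m along the optical axis (not along the pixel's ray), 0 where there is no reading.
- vision.camera_info(name): a dict with "fovy" (degrees; the focal length in pixels is half the picture's height over the tangent of half this angle, whatever the lens; pixels are square), "cx", "cy" (the principal point, pixels), "R" (3x3) and "t" (3): a world point X has camera coordinates R X + t. Camera axes: x right, y down, z forward; pixel columns grow to the right and rows downward; lengths in m; the calibration is good to about 2 mm. A picture is of the moment at which its call begins. camera_info takes no time and is no camera call.
- ticket.sign_off(): hands the job in, once; it reports no verdict.
The state is a dict: "clock": time; "joint_pos": joint angles; "joint_velocities": joint speeds; "joint_torque": joint torques, N m; "position": TCP position; "tcp_rot": TCP orientation; "wrist_force": force on the tool from outside, world axes, zero at the start; "torque": the same for the moment, N m; "gripper_width": finger opening in m.
Only numpy, scipy, OpenCV 4.12 (cv2) and the standard library are available. Lean on these libraries where they do the work, as an engineer would, in place of code of your own. Each camera call takes 0.05 s, during which the arm holds its last target.

## Working session

There is one attempt and no reset: what is moved stays moved. The work goes in short steps, Python scripts to look and compute and a tool call to move; the robot and the scene stay as the last step left them, time stands still between calls to the robot, and variables do not carry over. Pictures are saved under pics/ and viewed, and the job is handed in when it is done.

Besides the shell and the picture viewer there is one more tool, called by a JSON object that holds its "api" and its "payload", one argument or row to a line. carry_out: Moves the arm, as the interface text tells. Its arguments: {"type":"object","properties":{"deltas":{"type":"array","items":{"type":"array","items":{"type":"array","items":{"type":"number"}}}}},"required":["deltas"]}

```bash
mkdir -p pics; python3 - <<'E'
from bench import readout, vision, ctrl
import cv2,numpy as np
print(readout.sense()); print(ctrl.tcp_to_grasp)
for n in("scene","top"):
    p,d=vision.camera(n); np.savez(f'{n}0.npz',p=p,d=d)
    cv2.imwrite(f'pics/{n}0.png',cv2.resize(p[:,:,::-1],(800,600)))
    print(n,vision.camera_info(n),(d==0).mean())
E
```

```text
{'clock': 0.0, 'joint_pos': array([-1.24739956e+00,  1.31119035e-01,  1.48924845e+00, -4.06554250e-06,
        1.52295833e+00, -8.54186669e-02]), 'joint_velocities': array([-0.00144153, -0.00161678, -0.00051325, -0.00050493, -0.00176731,
       -0.00028126]), 'joint_torque': array([ 1.80845640e-03, -5.59830379e+01, -4.91763103e+01,  7.67156132e-02,
        3.56158765e-02, -1.59725255e-04]), 'position': array([ 0.23835066, -0.55003917,  0.21762951]), 'tcp_rot': array([-3.07450435e+00, -6.37354309e-01,  3.29330797e-04]), 'wrist_force': array([-0.29743363,  0.30137613,  0.17296534]), 'torque': array([0.04391765, 0.02853757, 0.02150339]), 'gripper_width': 0.09272162293396272}
-0.0188
scene {'fovy': 50.18432999953031, 'cx': 290.6163446385381, 'cy': 206.24074623865604, 'R': array([[ 0.8195989 ,  0.57264172, -0.01841495],
       [ 0.38735956, -0.5775215 , -0.71862472],
       [-0.42214953,  0.58185082, -0.69515422]]), 't': array([-0.51502674, -0.08183802,  1.07597058])} 0.003954081632653061
top {'fovy': 56.36472526896717, 'cx': 283.7028833764227, 'cy': 215.7865048956029, 'R': array([[ 0.17899197, -0.98384461,  0.00341522],
       [-0.95692383, -0.17489871, -0.23174819],
       [ 0.22860152,  0.03821296, -0.97276982]]), 't': array([0.05127539, 0.5338122 , 0.61770555])} 0.0041156462585034016
```

View pics/top0.png

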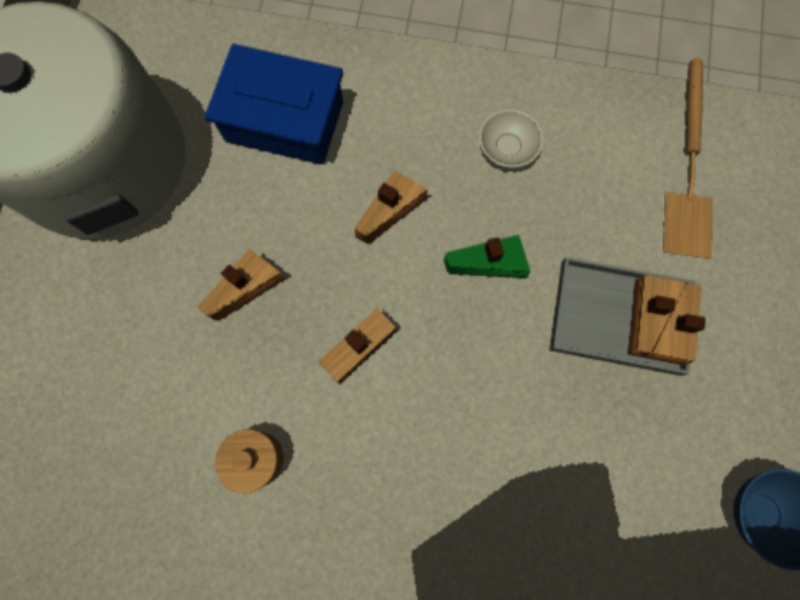

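View pics/scene0.png

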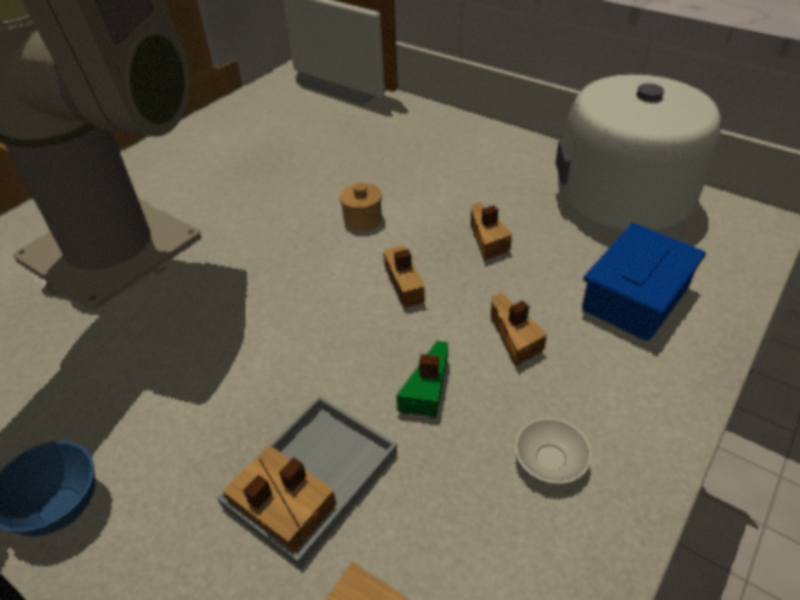

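```bash
cat > h.py <<'E'
import numpy as np,cv2
from bench import vision
def world(n,d):
    i=vision.camera_info(n);f=210/np.tan(np.radians(i['fovy']/2))
    v,u=np.mgrid[0:420,0:560]
    c=np.stack([(u-i['cx'])/f*d,(v-i['cy'])/f*d,d],-1)
    return (c-i['t'])@i['R']
def wedge(W,hsv,m):
    pass
E
python3 - <<'E'
from h import *
for n in("top","scene"):
    z=np.load(f'{n}0.npz');p,d=z['p'],z['d'];W=world(n,d)
    print(n,'table z',np.median(W[200:400,200:350,2]))
    hsv=cv2.cvtColor(p,cv2.COLOR_RGB2HSV)
    ok=(d>0)
    lid=ok&(W[...,2]>.033)&(W[...,2]<.047)&(hsv[...,1]>90)
    grip=ok&(W[...,2]>.06)&(W[...,2]<.075)&(hsv[...,2]<110)
    for nm,mk in(('lid',lid),('grip',grip)):
        k,L,st,ce=cv2.connectedComponentsWithStats(mk.astype(np.uint8))
        for j in range(1,k):
            if st[j,4]<(150 if nm=='lid' else 15) or st[j,4]>4000: continue
            P=W[L==j]; r=cv2.minAreaRect((P[:,:2]*1000).astype(np.float32))
            hu=np.median(hsv[L==j],0)
            print(nm,'px800',(ce[j]*800/560).round(),st[j,4],'xyz',P.mean(0).round(4),'medz',np.median(P[:,2]).round(4),'rect',np.round(r[0],1),np.round(r[1],1),round(r[2],1),'hsv',hu)
            if nm=='lid':
                h=cv2.convexHull((P[:,:2]*1000).astype(np.float32))
                print('   poly',cv2.approxPolyDP(h,6,True)[:,0].round(0).tolist())
E
```

```text
top table z -9.572037358765271e-05
lid px800 [287. 135.] 339 xyz [0.7304 0.3479 0.04  ] medz 0.04 rect [733.  346.5] [ 79.7 174. ] 30.9 hsv [109. 228.  37.]
   poly [[811.0, 292.0], [723.0, 442.0], [714.0, 301.0]]
lid px800 [389. 202.] 790 xyz [0.6586 0.1937 0.0398] medz 0.0399 rect [651.6 191.3] [ 51.1 100.2] 67.9 hsv [ 17. 150. 148.]
   poly [[688.0, 150.0], [704.0, 197.0], [616.0, 232.0], [610.0, 218.0]]
lid px800 [491. 256.] 844 xyz [0.609  0.0505 0.0397] medz 0.0399 rect [602.7  55.3] [50.1 99.7] 23.4 hsv [ 65. 200.  91.]
   poly [[600.0, -0.0], [643.0, 21.0], [603.0, 109.0], [590.0, 103.0]]
lid px800 [239. 282.] 926 xyz [0.5173 0.3612 0.0398] medz 0.0399 rect [508.6 359.6] [52.3 99.2] 62.9 hsv [ 17. 150. 149.]
   poly [[540.0, 314.0], [563.0, 360.0], [477.0, 405.0], [470.0, 390.0]]
lid px800 [666. 319.] 1932 xyz [ 0.5658 -0.1758  0.043 ] medz 0.0436 rect [ 569.3 -178.5] [ 73.5 100.8] 89.9 hsv [ 17. 151. 144.]
   poly [[618.0, -214.0], [616.0, -143.0], [521.0, -142.0], [519.0, -213.0]]
lid px800 [356. 344.] 914 xyz [0.4653 0.1983 0.0398] medz 0.0398 rect [466.3 198.6] [34.3 99. 
[... 4310 characters left out ...]
15] medz 0.0712 rect [755.3 361.9] [11.3 24.4] 19.0 hsv [106. 243. 109.]
grip px800 [655. 289.] 41 xyz [0.8041 0.3214 0.0712] medz 0.071 rect [802.2 322. ] [20.8 36.4] 36.9 hsv [106. 246. 109.]
grip px800 [518. 308.] 99 xyz [0.6653 0.1917 0.0659] medz 0.0664 rect [664.8 192.8] [23.5 16.1] 69.7 hsv [ 12. 190.  62.]
grip px800 [428. 361.] 122 xyz [0.6166 0.0472 0.0658] medz 0.0664 rect [615.7  48.9] [23.7 18.1] 22.8 hsv [ 13.  194.   62.5]
grip px800 [291. 470.] 202 xyz [ 0.5822 -0.1638  0.0694] medz 0.0708 rect [ 580.5 -162.5] [24.  16.5] 88.9 hsv [ 12.  193.5  65.5]
grip px800 [256. 488.] 211 xyz [ 0.5662 -0.2003  0.0694] medz 0.0706 rect [ 564.8 -199.3] [24.2 15.9] 89.3 hsv [ 12. 196.  64.]
```

```bash
python3 - <<'E'
import numpy as np,cv2
p=np.load('top0.npz')['p'][100:280,130:380,::-1]
cv2.imwrite('pics/crop0.png',cv2.resize(p,(750,540),interpolation=cv2.INTER_CUBIC))
E
```

```text
(no output)
```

View pics/crop0.png

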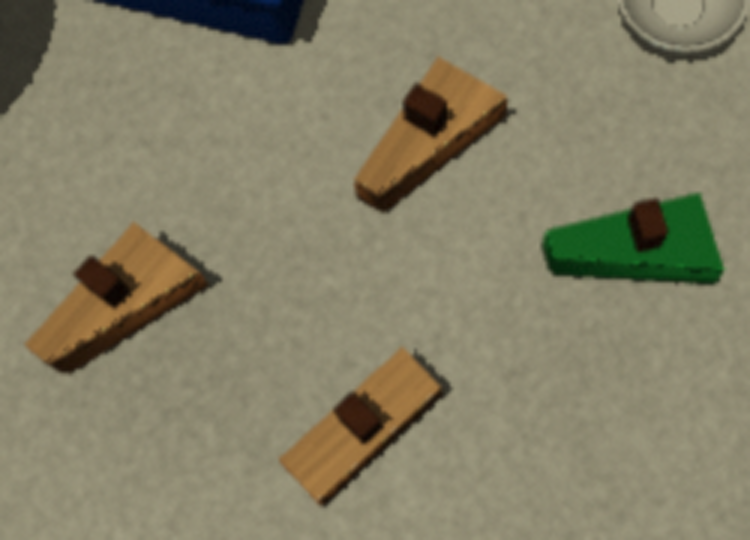

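```bash
python3 - <<'E'
from h import *
for n in("top","scene"):
    z=np.load(f'{n}0.npz');p,d=z['p'],z['d'];W=world(n,d)
    reg=(d>0)&(abs(W[...,0]-.57)<.12)&(abs(W[...,1]+.13)<.13)
    rim=reg&(W[...,2]>.0195)&(W[...,2]<.024)&(W[...,1]>-.135)
    P=W[rim][:,:2]*1000
    print(n,len(P),'med rim z',np.median(W[rim][:,2]))
    fl=reg&(W[...,2]>.002)&(W[...,2]<.0065)&(W[...,1]>-.14)&(W[...,1]<-.03)
    print(' rim rect',cv2.minAreaRect(P.astype(np.float32)),np.percentile(P,[1,50,99],0).round(1).tolist())
    k,L,st,_=cv2.connectedComponentsWithStats(fl.astype(np.uint8));j=1+st[1:,4].argmax()
    F=W[L==j]; print(' floor z',np.median(F[:,2]),cv2.minAreaRect((F[:,:2]*1000).astype(np.float32)),np.percentile(F[:,:2]*1000,[1,99],0).round(1).tolist())
    a=P[(P[:,1]>-75)]
    if len(a)>5: print(' +y wall fit',np.polyfit(a[:,0],a[:,1],1),len(a),a[:,1].min(),a[:,1].max())
    for q in((.52,.363),(.663,.194)):
        T=W[(d>0)&(W[...,2]>.1)&(W[...,2]<.4)][:,:2]; print(' tall near',q,np.hypot(*(T-q).T).min())
E
```

```text
top 358 med rim z 0.021670634951065953
 rim rect ((570.7471923828125, -67.89935302734375), (125.36255645751953, 133.40667724609375), 0.2487051784992218) [[508.5, -133.6], [573.7, -64.2], [632.7, -45.5]]
 floor z 0.003936770070426067 ((573.314208984375, -97.48521423339844), (86.21825408935547, 113.66572570800781), 89.30984497070312) [[518.1, -139.1], [628.6, -55.4]]
 +y wall fit [ 2.93615545e-03 -5.40256708e+01] 208 -74.88791334688989 -1.071178092602585
 tall near (0.52, 0.363) 0.15036677857502895
 tall near (0.663, 0.194) 0.2868252100779536
scene 379 med rim z 0.02115356596633474
 rim rect ((573.2449340820312, -67.83453369140625), (133.7310791015625, 124.72647857666016), 89.91975402832031) [[511.1, -134.2], [583.5, -64.9], [635.3, -37.5]]
 floor z 0.003499235459870743 ((568.3331909179688, -94.56903076171875), (88.20243072509766, 110.71092987060547), 88.6247329711914) [[514.6, -133.2], [622.2, -51.9]]
 +y wall fit [ 8.20533314e-03 -5.78698369e+01] 215 -74.18625404922447 -1.0121368426429098
 tall near (0.52, 0.363) 0.15098772502573748
 tall near (0.663, 0.194) 0.28290444397898745
```

Candidates in the top picture (800×600):
- Loose wedges at (390,207) and (240,285).
- Straight box at (358,345).
- Green decoy at (487,258).
- Fixed wedges in the tray at (655,320).

The crop confirms that the two plain wood, tapering pieces are the loose wedges. I'm calling the one at (390,207) the far-wall piece, and it goes first.

{"api": "carry_out", "payload": {
  "deltas": [
    [[0.0212,0.0372,0,2.2,0.093],[0.0212,0.0372,0,2.2,0.093],[0.0212,0.0372,0,2.2,0.093],[0.0212,0.0372,0,2.2,0.093],[0.0212,0.0372,0,2.2,0.093],[0.0212,0.0372,0,2.2,0.093],[0.0212,0.0372,0,2.2,0.093],[0.0212,0.0372,0,2.2,0.093],[0.0212,0.0372,0,2.2,0.093],[0.0212,0.0372,0,2.2,0.093]]
  ]
}}

```text
clock: 1.35
position: [0.4508, -0.1771, 0.2183]
tcp_rot: [-2.897, -1.215, 0.001]
wrist_force: [-0.3, -0.2, -0.6]
gripper_width: 0.0931
```

{"api": "carry_out", "payload": {
  "deltas": [
    [[0.0212,0.0372,0,2.2,0.093],[0.0212,0.0372,0,2.2,0.093],[0.0212,0.0372,0,2.2,0.093],[0.0212,0.0372,0,2.2,0.093],[0.0212,0.0372,0,2.2,0.093],[0.0212,0.0372,0,2.2,0.093],[0.0212,0.0372,0,2.2,0.093],[0.0212,0.0372,0,2.2,0.093],[0.0212,0.0372,0,2.2,0.093],[0.0212,0.0372,0,2.2,0.093],[0,0,0,0,0.093],[0,0,0,0,0.093]]
  ]
}}

```text
clock: 2.85
position: [0.6621, 0.1931, 0.2178]
tcp_rot: [-2.613, -1.743, 0.002]
wrist_force: [0.7, 0.1, -0.9]
gripper_width: 0.0932
```

{"api": "carry_out", "payload": {
  "deltas": [
    [[0.001,0.001,-0.03,0.4,0.093],[0,0,-0.03,0,0.093],[0,0,-0.03,0,0.093],[0,0,-0.03,0,0.093],[0,0,-0.03,0,0.093],[0,0,-0.013,0,0.093],[0,0,-0.01,0,0.093],[0,0,0,0,0.093]]
  ]
}}

```text
clock: 3.85
position: [0.6635, 0.1941, 0.0458]
tcp_rot: [-2.608, -1.752, 0.0]
wrist_force: [-0.7, 0.4, 0.1]
gripper_width: 0.0931
```

{"api": "carry_out", "payload": {
  "deltas": [
    [[0,0,0,0,0.0],[0,0,0,0,0.0],[0,0,0,0,0.0],[0,0,0,0,0.0],[0,0,0,0,0.0],[0,0,0,0,0.0],[0,0,0,0,0.0],[0,0,0,0,0.0]]
  ]
}}

```text
clock: 4.85
position: [0.6635, 0.1944, 0.0456]
tcp_rot: [-2.607, -1.753, 0.0]
wrist_force: [-0.4, -0.1, -0.2]
gripper_width: 0.0177
```

{"api": "carry_out", "payload": {
  "deltas": [
    [[0,0,0,0,0.0],[0,0,0,0,0.0],[0,0,0.015,0,0.0],[0,0,0.02,0,0.0],[0,0,0.03,0,0.0],[0,0,0.03,0,0.0],[0,0,0,0,0.0]]
  ]
}}

```text
clock: 5.72
position: [0.6664, 0.1951, 0.1463]
tcp_rot: [2.605, 1.751, 0.013]
wrist_force: [0.6, 0.6, -0.9]
gripper_width: 0.016
```

```bash
python3 - <<'E'
from h import *
for n in("scene","top"):
    p,d=vision.camera(n); np.savez(f'{n}1.npz',p=p,d=d)
    cv2.imwrite(f'pics/{n}1.png',p[:,:,::-1])
E
```

```text
(no output)
```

View pics/scene1.png

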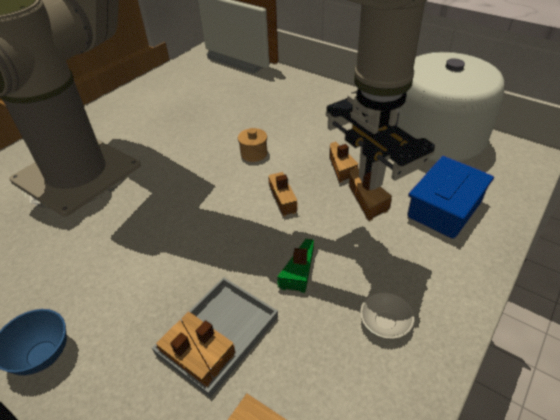

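The scene picture shows the wedge hanging upright in the gripper at (370,195). The straight box (283,192) and the green decoy (297,265) haven't moved.

{"api": "carry_out", "payload": {
  "deltas": [
    [[-0.005,-0.015,0.01,1.5,0.0],[-0.007,-0.0226,0.01,1.9,0.0],[-0.007,-0.0226,0,1.9,0.0],[-0.007,-0.0226,0,1.9,0.0],[-0.007,-0.0226,0,1.9,0.0],[-0.007,-0.0226,0,1.9,0.0],[-0.007,-0.0226,0,1.9,0.0],[-0.007,-0.0226,0,1.9,0.0],[-0.007,-0.0226,0,1.9,0.0],[-0.007,-0.0226,0,1.9,0.0],[-0.007,-0.0226,0,1.9,0.0],[-0.007,-0.0226,0,1.6,0.0]]
  ]
}}

```text
clock: 7.32
position: [0.58, -0.0696, 0.1585]
tcp_rot: [-2.22, -2.219, 0.003]
wrist_force: [-0.4, 1.0, -0.8]
gripper_width: 0.0161
```

{"api": "carry_out", "payload": {
  "deltas": [
    [[0,-0.007,0,0,0.0],[0,0,0,0,0.0],[0,0,0,0,0.0],[0,0,0,0,0.0]]
  ]
}}

```text
clock: 7.82
position: [0.5817, -0.0754, 0.1605]
tcp_rot: [-2.222, -2.221, -0.0]
wrist_force: [-0.3, -0.3, -1.6]
gripper_width: 0.0159
```

```bash
python3 - <<'E'
from h import *
from bench import readout
s=readout.sense();print(s['position'],s['tcp_rot'],s['joint_pos'])
for n in("scene","top"):
    p,d=vision.camera(n); np.savez(f'{n}2.npz',p=p,d=d)
    cv2.imwrite(f'pics/{n}2.png',p[:,:,::-1])
    W=world(n,d);hsv=cv2.cvtColor(p,cv2.COLOR_RGB2HSV)
    m=(d>0)&(abs(W[...,0]-.58)<.1)&(abs(W[...,1]+.0765)<.09)&(W[...,2]>.08)&(W[...,2]<.18)&(hsv[...,1]>120)&(hsv[...,0]<22)&(hsv[...,0]>13)
    P=W[m]; print(n,len(P),P.mean(0),P.min(0),P.max(0))
E
```

```text
[ 0.58167334 -0.0753612   0.1605179 ] [-2.22192769e+00 -2.22062490e+00 -5.74902766e-05] [-2.16346407e-01  1.27898116e-01  1.59773983e+00  1.58571460e-04
  1.41613161e+00 -2.15784345e-01]
scene 1252 [ 0.59749505 -0.08678318  0.14880798] [ 0.52751482 -0.11123243  0.12214687] [ 0.62683817 -0.0602578   0.17926069]
top 850 [ 0.56681641 -0.06304558  0.15073749] [ 0.52332186 -0.07921726  0.12399017] [ 0.62227364 -0.05640285  0.17678154]
```

View pics/scene2.png

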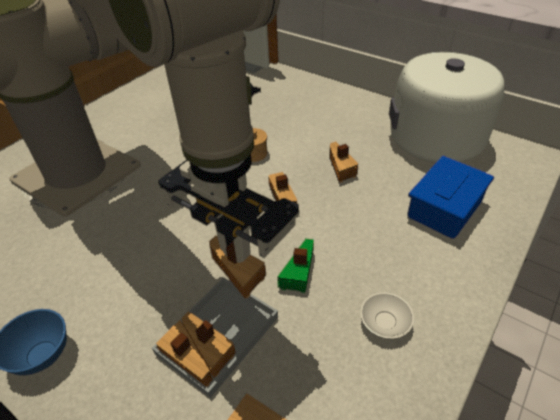

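View pics/top2.png

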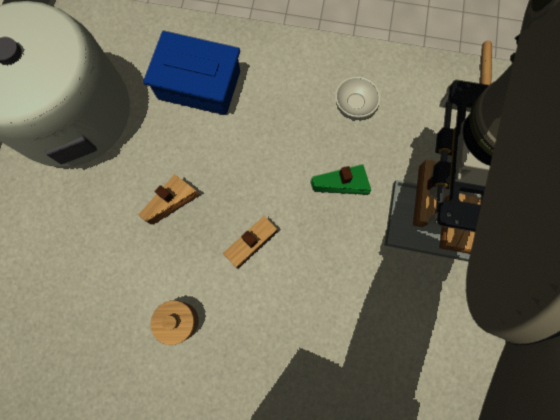

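{"api": "carry_out", "payload": {
  "deltas": [
    [[-0.003,0,-0.02,0,0.0],[0,0,-0.02,0,0.0],[0,0,-0.02,0,0.0],[0,0,-0.02,0,0.0],[0,0,-0.015,0,0.0],[0,0,-0.007,0,0.0],[0,0,0,0,0.0],[0,0,0,0,0.0]]
  ]
}}

```text
clock: 8.93
position: [0.5792, -0.0763, 0.0595]
tcp_rot: [2.222, 2.219, 0.001]
wrist_force: [0.2, -0.8, -0.5]
gripper_width: 0.0161
```

{"api": "carry_out", "payload": {
  "deltas": [
    [[0,0,-0.004,0,0.0],[0,0,-0.004,0,0.0],[0,0,-0.002,0,0.0],[0,0,0,0,0.0],[0,0,0,0,0.0]]
  ]
}}

```text
clock: 9.55
position: [0.5786, -0.0761, 0.0495]
tcp_rot: [2.223, 2.22, -0.0]
wrist_force: [-4.7, 0.7, 7.4]
gripper_width: 0.0159
```

{"api": "carry_out", "payload": {
  "deltas": [
    [[0,0,0,0,0.06],[0,0,0,0,0.06],[0,0,0,0,0.06],[0,0,0,0,0.06],[0,0,0.02,0,0.06],[0,0,0.03,0,0.093],[0,0,0.04,0,0.093],[0,0,0.03,0,0.093]]
  ]
}}

```text
clock: 10.55
position: [0.5794, -0.0763, 0.1724]
tcp_rot: [2.221, 2.218, 0.003]
wrist_force: [-0.1, -0.0, -0.8]
gripper_width: 0.0853
```

{"api": "carry_out", "payload": {
  "deltas": [
    [[-0.0033,0.0244,0,8.5,0.093],[-0.0033,0.0244,0,8.5,0.093],[-0.0033,0.0244,0,8.5,0.093],[-0.0033,0.0244,0,8.5,0.093],[-0.0033,0.0244,0,8.5,0.093],[-0.0033,0.0244,0,8.5,0.093],[-0.0033,0.0244,0,8.5,0.093],[-0.0033,0.0244,0,8.5,0.093],[-0.0033,0.0244,0,8.5,0.093]]
  ]
}}

```text
clock: 11.68
position: [0.5491, 0.1444, 0.1705]
tcp_rot: [0.363, 3.119, 0.001]
wrist_force: [0.5, 0.3, 0.7]
gripper_width: 0.0929
```

{"api": "carry_out", "payload": {
  "deltas": [
    [[-0.0033,0.0244,0,8.5,0.093],[-0.0033,0.0244,0,8.5,0.093],[-0.0033,0.0244,0,8.5,0.093],[-0.0033,0.0244,0,8.5,0.093],[-0.0033,0.0244,0,8.5,0.093],[-0.0033,0.0244,0,8.5,0.093],[-0.0033,0.0244,0,8.5,0.093],[-0.0033,0.0244,0,8.5,0.093],[-0.0033,0.0244,0,8.5,0.093],[0,0,0,0,0.093],[0,0,0,0,0.093]]
  ]
}}

```text
clock: 13.05
position: [0.5194, 0.3627, 0.1695]
tcp_rot: [-1.636, 2.681, -0.001]
wrist_force: [-0.4, 1.6, -0.0]
gripper_width: 0.0928
```

```bash
python3 - <<'E'
from h import *
from bench import readout
s=readout.sense();print(s['position'],s['tcp_rot'],s['joint_pos'])
x=s['tcp_rot'];print('yaw y',(2*np.degrees(np.arctan2(x[1],x[0]))-90)%360)
for n in("scene","top"):
    p,d=vision.camera(n)
    cv2.imwrite(f'pics/{n}3.png',p[:,:,::-1])
    W=world(n,d);hsv=cv2.cvtColor(p,cv2.COLOR_RGB2HSV)
    r=(d>0)&(abs(W[...,0]-.57)<.1)&(abs(W[...,1]+.08)<.1)
    lid=r&(W[...,2]>.036)&(W[...,2]<.049)&(hsv[...,1]>90)&(W[...,1]>-.139)
    P=W[lid];print(n,'lid',len(P),np.median(P[:,2]),cv2.approxPolyDP(cv2.convexHull((P[:,:2]*1000).astype(np.float32)),6,True)[:,0].round().tolist())
    g=r&(W[...,2]>.068)&(W[...,2]<.078)&(W[...,1]>-.12);print(cv2.minAreaRect((W[g][:,:2]*1000).astype(np.float32)))
E
```

```text
[0.51939443 0.36271697 0.16952898] [-1.63642384e+00  2.68091576e+00 -6.27794583e-04] [ 5.28937998e-01  2.45079860e-01  1.44899962e+00 -3.89265628e-04
  1.44680345e+00 -2.13786942e+00]
yaw y 152.79956020810053
scene lid 1096 0.042877761440409515 [[647.0, 19.0], [601.0, 20.0], [524.0, -60.0], [527.0, -77.0], [622.0, -112.0]]
((581.971435546875, -77.12678527832031), (16.622970581054688, 24.647844314575195), 4.830165863037109)
top lid 1013 0.04352179784144769 [[643.0, 20.0], [598.0, 19.0], [522.0, -58.0], [521.0, -73.0], [620.0, -108.0]]
((578.2510986328125, -74.40259552001953), (23.557147979736328, 15.932931900024414), 89.77134704589844)
```

View pics/top3.png

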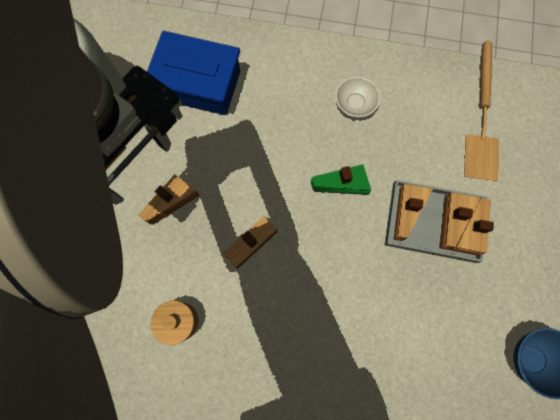

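The top picture shows the first wedge flat in the tray at (410,210): lid height 43.5 mm, narrow end to −x. The second wedge at (168,198) and the straight box (250,243) haven't been touched.

{"api": "carry_out", "payload": {
  "deltas": [
    [[0.001,0.001,-0.03,0,0.093],[0,0,-0.03,0,0.093],[0,0,-0.03,0,0.093],[0,0,-0.02,0,0.093],[0,0,-0.014,0,0.093],[0,0,0,0,0.093]]
  ]
}}

```text
clock: 13.9
position: [0.5197, 0.3635, 0.0438]
tcp_rot: [1.638, -2.679, -0.0]
wrist_force: [0.2, 0.5, -0.1]
gripper_width: 0.0929
```

{"api": "carry_out", "payload": {
  "deltas": [
    [[0,0,0,0,0.0],[0,0,0,0,0.0],[0,0,0,0,0.0],[0,0,0,0,0.0],[0,0,0,0,0.0],[0,0,0,0,0.0],[0,0,0,0,0.0],[0,0,0,0,0.0],[0,0,0,0,0.0],[0,0,0,0,0.0]]
  ]
}}

```text
clock: 15.15
position: [0.5201, 0.364, 0.0446]
tcp_rot: [1.64, -2.68, 0.0]
wrist_force: [-0.4, -0.5, -1.2]
gripper_width: 0.0156
```

{"api": "carry_out", "payload": {
  "deltas": [
    [[0,0,0.01,0,0.0],[0,0,0.02,0,0.0],[0,0,0.03,0,0.0],[0,0,0.03,0,0.0],[0,0,0.03,0,0.0],[0,0,0,0,0.0],[0,0,0,0,0.0]]
  ]
}}

```text
clock: 16.02
position: [0.5198, 0.3639, 0.1641]
tcp_rot: [1.639, -2.679, -0.0]
wrist_force: [-0.7, -0.6, -2.6]
gripper_width: 0.016
```

{"api": "carry_out", "payload": {
  "deltas": [
    [[0.002,-0.024,0,-7.65,0.0],[0.002,-0.024,0,-7.65,0.0],[0.002,-0.024,0,-7.65,0.0],[0.002,-0.024,0,-7.65,0.0],[0.002,-0.024,0,-7.65,0.0],[0.002,-0.024,0,-7.65,0.0],[0.002,-0.024,0,-7.65,0.0],[0.002,-0.024,0,-7.65,0.0],[0.002,-0.024,0,-7.65,0.0],[0.002,-0.024,0,-7.65,0.0]]
  ]
}}

```text
clock: 17.27
position: [0.5389, 0.1231, 0.1625]
tcp_rot: [-0.378, -3.116, 0.001]
wrist_force: [-0.0, 0.1, -1.6]
gripper_width: 0.0157
```

{"api": "carry_out", "payload": {
  "deltas": [
    [[0.002,-0.024,0,-7.65,0.0],[0.002,-0.024,0,-7.65,0.0],[0.002,-0.024,0,-7.65,0.0],[0.002,-0.024,0,-7.65,0.0],[0.002,-0.024,0,-7.65,0.0],[0.002,-0.024,0,-7.65,0.0],[0.002,-0.024,0,-7.65,0.0],[0.002,-0.024,0,-7.65,0.0],[0.002,-0.024,0,-7.65,0.0],[0.003,-0.025,0,-7.65,0.0],[0,0,0,0,0.0],[0,0,0,0,0.0]]
  ]
}}

```text
clock: 18.77
position: [0.5603, -0.1163, 0.1633]
tcp_rot: [-2.219, -2.22, 0.001]
wrist_force: [-0.3, 0.0, -1.3]
gripper_width: 0.0155
```

```bash
python3 - <<'E'
from h import *
from bench import readout
s=readout.sense();print(s['position'],s['tcp_rot'])
for n in("scene",):
    p,d=vision.camera(n)
    cv2.imwrite(f'pics/{n}4.png',p[:,:,::-1])
E
```

```text
[ 0.56030863 -0.1162808   0.16327894] [-2.21920915e+00 -2.22041403e+00  1.26355023e-03]
```

View pics/scene4.png

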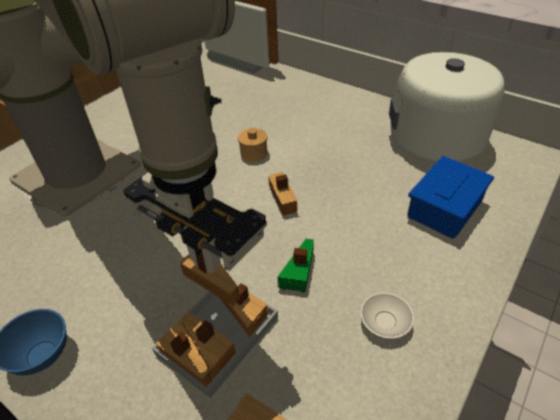

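{"api": "carry_out", "payload": {
  "deltas": [
    [[0.002,-0.002,-0.02,0,0.0],[0,0,-0.02,0,0.0],[0,0,-0.02,0,0.0],[0,0,-0.02,0,0.0],[0,0,-0.015,0,0.0],[0,0,-0.009,0,0.0],[0,0,0,0,0.0],[0,0,0,0,0.0]]
  ]
}}

```text
clock: 19.82
position: [0.5638, -0.1192, 0.0615]
tcp_rot: [2.222, 2.219, 0.001]
wrist_force: [-0.8, 0.0, -1.4]
gripper_width: 0.016
```

{"api": "carry_out", "payload": {
  "deltas": [
    [[0,0,-0.005,0,0.0],[0,0,-0.004,0,0.0],[0,0,-0.003,0,0.0],[0,0,0,0,0.0],[0,0,0,0,0.0]]
  ]
}}

```text
clock: 20.45
position: [0.5631, -0.119, 0.0486]
tcp_rot: [-2.223, -2.22, -0.0]
wrist_force: [-0.3, -0.0, -1.4]
gripper_width: 0.0159
```

{"api": "carry_out", "payload": {
  "deltas": [
    [[0,0,-0.001,0,0.0],[0,0,0,0,0.0],[0,0,0,0,0.0]]
  ]
}}

```text
clock: 20.82
position: [0.5632, -0.119, 0.0485]
tcp_rot: [2.223, 2.22, -0.0]
wrist_force: [-4.3, 0.6, 6.4]
gripper_width: 0.0155
```

{"api": "carry_out", "payload": {
  "deltas": [
    [[0,0,0,0,0.06],[0,0,0,0,0.06],[0,0,0,0,0.06],[0,0,0,0,0.06],[0,0,0,0,0.06],[0,0,0.02,0,0.06],[0,0,0.03,0,0.06],[0,0,0.05,0,0.093],[0,0,0.03,0,0.093]]
  ]
}}

```text
clock: 21.95
position: [0.5644, -0.1193, 0.1824]
tcp_rot: [2.22, 2.217, 0.004]
wrist_force: [0.2, 0.3, -0.7]
gripper_width: 0.0754
```

{"api": "carry_out", "payload": {
  "deltas": [
    [[-0.01,0.04,0,0,0.093],[-0.01,0.04,0,0,0.093],[-0.01,0.04,0,0,0.093],[-0.01,0.04,0,0,0.093],[-0.01,0.04,0,0,0.093],[-0.01,0.04,0,0,0.093],[-0.01,0.04,0,0,0.093],[0,0,0,0,0.093],[0,0,0,0,0.093]]
  ]
}}

```text
clock: 23.08
position: [0.4935, 0.1609, 0.1788]
tcp_rot: [2.221, 2.22, 0.001]
wrist_force: [0.6, -0.3, 1.2]
gripper_width: 0.0929
```

```bash
python3 - <<'E'
from h import *
for n in("scene","top"):
    p,d=vision.camera(n)
    cv2.imwrite(f'pics/{n}5.png',p[:,:,::-1])
    W=world(n,d)
    g=((d>0)&(abs(W[...,0]-.57)<.07)&(abs(W[...,1]+.13)<.1)&(W[...,2]>.068)&(W[...,2]<.078)).astype(np.uint8)
    k,L,st,_=cv2.connectedComponentsWithStats(g)
    for j in range(1,k):
        if st[j,4]>20: print(n,np.median(W[L==j][:,2]),cv2.minAreaRect((W[L==j][:,:2]*1000).astype(np.float32)))
    hsv=cv2.cvtColor(p,cv2.COLOR_RGB2HSV)
    l=(d>0)&(abs(W[...,0]-.57)<.07)&(W[...,1]>-.136)&(W[...,1]<-.04)&(W[...,2]>.03)&(W[...,2]<.05)&(hsv[...,1]>90)
    print('lid z pct',np.percentile(W[l][:,2],[5,50,95]))
E
```

```text
scene 0.07086313210063847 ((581.8809814453125, -77.04761505126953), (16.81660270690918, 23.45635223388672), 2.603666067123413)
scene 0.07096270886359629 ((566.1727905273438, -118.73076629638672), (15.767231941223145, 24.138811111450195), 2.0981979370117188)
scene 0.07114406595909142 ((580.444091796875, -162.4112091064453), (24.240999221801758, 16.405704498291016), 89.16937255859375)
scene 0.07114473390776493 ((564.7813110351562, -199.3163299560547), (23.97953987121582, 16.563880920410156), 87.14310455322266)
lid z pct [0.03315536 0.0430149  0.04528278]
top 0.07159682430033917 ((577.3638916015625, -161.923828125), (16.45446014404297, 20.23810386657715), 5.635263442993164)
top 0.07176404634291092 ((560.83544921875, -196.49722290039062), (23.622243881225586, 16.29208755493164), 89.70565032958984)Traceback (most recent call last):
  File "<stdin>", line 12, in <module>
    return _quantile_unchecked(
        a, q, axis, out, overwrite_input, method, keepdims, weights)
    return _ureduce(a,
                    func=_quantile_ureduce_func,
    ...<5 lines>...
                    overwrite_input=overwrite_input,
                    method=method)
    r = func(a, **kwargs)
    result = _quantile(arr,
                       quantiles=q,
    ...<2 lines>...
                       out=out,
                       weights=wgt)
    slices_having_nans = np.isnan(arr[-1, ...])
                                  ~~~^^^^^^^^^
IndexError: index -1 is out of bounds for axis 0 with size 0
```

View pics/top5.png

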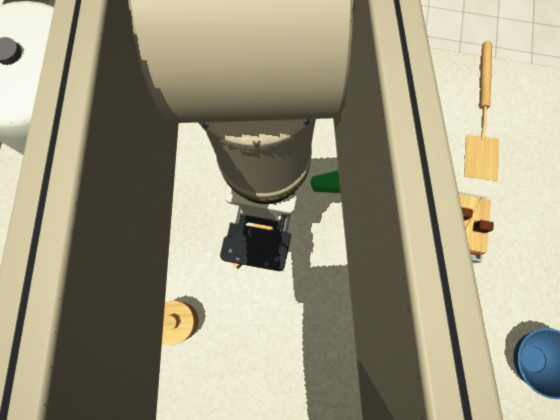

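View pics/scene5.png

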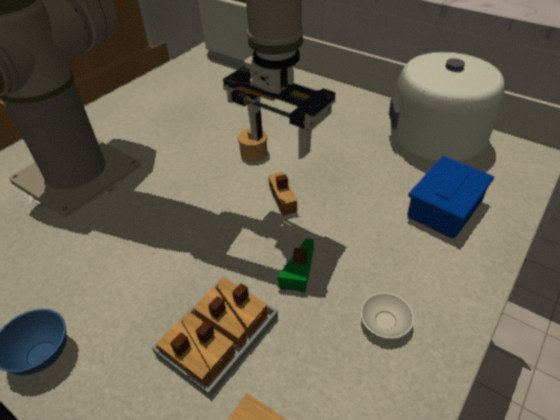

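The scene picture shows all four wedges in the tray, around (215,335), alternating and with level grips. In tray coordinates the two new grips are at about (−7,17) and (+9,58) mm, against targets of (−8,14) and (+8,57). The straight box (283,192) hasn't moved, and the gripper is clear of everything.

```bash
python3 -c "
from bench import ticket; print(ticket.sign_off())"
```

```text
the job is handed in; nothing more can be done
None
```

I put both loose wedge caddies into the tray's empty half and handed the job in at about 23 s of the 53 s allowed. `sign_off` gave no verdict, so I can't confirm a pass beyond my own checks.

- **Placement:** the wedge by the far wall has its narrow end to −x, and the one beside the fixed pair has its narrow end to +x. In the last scene picture their grips are within about 3 mm of the targets and turned by less than 3°.
- **Flat and level:** the new grip tops are at 71 mm, the same as the fixed wedges, so both sit on the tray floor. The scene camera's lid heights had a median of 43 mm.
- **Forces and bystander:** the force readings I saw stayed below 10 N, and the straight-sided caddy looked unmoved by eye in the scene picture.

**Checks that failed or disagreed:**
- The two cameras differed by about 3–4 mm. I mostly followed the top one, because it matched the arm's own position with the first wedge in hand.
- The arm blocked the top camera's final view of the new wedges, and my lid measurement from it failed. That camera saw the first wedge in place earlier, but only the scene camera checked the second.

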